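# Sort the jig spares into case and tray

### The arm

A 6-joint arm with a two-finger parallel gripper is mounted at the origin on a cart in front of the work surface, level with it; the furniture and walls round the work are solid. World frame = base frame: x ahead of the robot, y to its left, z up, the work surface at z = 0. Lengths are in m, angles in rad, forces in N, time in s.
With the tool pointing down it reaches from about 0.35 to 0.975 m from the base axis. Payload 4.9 kg.
Tool frame: the origin (TCP) lies midway between the tips of the shut fingers; the grasp point (between the pads) lies 19 mm behind it; z points along the fingers, y is the line along which they close (so a half turn about z gives the same grasp; the last joint's range is limited). The gripper opens to 85 mm and grips with 20 to 120 N. Pads are 22 mm wide; open, the fingers measure 114 mm over their backs; the gripper's body (76 mm by 85 mm) begins 54 mm behind the grasp point. The pads swing forward as they close: fully open they stand 13 mm farther back than shut.
Start: joints at [-0.119, 0.053, 1.613, -0, 1.476, -0.119], TCP at [0.625, 0, 0.231] pointing down, gripper open.
Joint ranges: [-3.01, 3.01], [-1.01, 2.22], [0.06, 2.58], [-1.02, 4.17], [0.09, 2.62], [-3.14, 3.14]. Speed limits (rad/s): [2.57, 2.57, 3.14, 3.14, 3.14, 3.14].

### API

Orientations are given as a rotation vector (axis times angle).
In Python, from station import ctrl, optics, job gives the robot as it stands.
- The arm moves only by the shell command python3 -m jog 'ROWS' [OPENING] [FORCE]. ROWS is JSON, a list of rows, each a list of 2 entries, a list of its own where there are three numbers: the shift along the tool's x, y, z in m, then the turn, a rotation vector about the tool's x, y, z in rad. A call has 1 to 5 rows; each row is the pose to reach, as a shift and turn from the pose commanded when the call began, along the tool's axes at that moment; what a row does not reach only later rows make up. A row lasts 1/10 s, in which the tool goes at most 50 mm and 8.59 degrees, less where a joint would pass 70% of its speed; a pose out of reach is approached as far as the arm can. A call with a gripper value outside its range is refused whole. OPENING is the opening, from 0 (shut) to 1 (fully open), set as the call begins (- or left out, the last holds). The fingers move at their own pace and stop on an object; FORCE is the grip in N (left out, the last holds). Time passes only in rows, so rows that repeat a pose let the fingers close. It gives the time, the measured TCP pose, the force, the opening and the grip force at its end, in the units of the state.
- ctrl.get_obs(): the state, without advancing time (a new reading comes with each control period).
- optics.get_image(name): name is "scene" or "side" or "wrist"; returns a dict with "image" (400x640x3 uint8, blue, green, red), "fx", "fy", "cx", "cy" (pixels), "D" ([k1, k2, p1, p2, k3] as OpenCV has them; the pictures are not rectified), "rvec" (rotation vector, rad) and "tvec" (3), from world to camera coordinates, as OpenCV has them; the wrist camera has in their place "mount" (4x4, takes a point from camera to tool coordinates, whose origin is the TCP and whose axes are the flange's). Camera axes: x right, y down, z forward; pixel columns grow to the right and rows downward; lengths in m; the calibration is good to about 2 mm. A picture is of the moment at which its call begins: read the wrist's pose just before it. There is no depth.
- job.finish_job(): hands the job in; it is judged then, once.
The state is a dict: "t": time; "q": joint angles; "dq": joint speeds; "effort": joint torques, N m; "tool_pos": TCP position; "tool_rot": TCP orientation; "contact_force": force on the tool from outside, world axes, zero at the start; "wrist_torque": the same for the moment, N m; "opening": finger opening in m; "grip_force": force on a finger pad.
Only numpy, scipy, OpenCV 4.12 (cv2) and the standard library are available. Lean on these libraries where they do the work, as an engineer would, in place of code of your own. Each camera call takes 0.05 s, during which the arm holds its last target. There are 200 camera calls.

### The job

The spare posts and pillars of the jig have got mixed up: sort them so that the three white round posts stand in the clear case and the three steel hexagon pillars stand in the black tray, all upright and one to a compartment. Then shut the lid of the case fully; it only shuts over the short posts, not over a pillar.

Things in the scene. Friction and masses are not known exactly. Their poses are not given: they have to be found in the camera images.
- post_1: white plastic locating post, round, 15 mm diameter, 26 mm tall, with a groove 8 mm above its foot; stands upright; 12 g. Origin: centre of its foot, z up its axis. The three are alike and interchangeable. At first one stands on the bench, one in the clear case, one in the black tray
- post_2: white plastic locating post, round, 15 mm diameter, 26 mm tall, with a groove 8 mm above its foot; stands upright; 12 g. Origin: centre of its foot, z up its axis. The three are alike and interchangeable. At first one stands on the bench, one in the clear case, one in the black tray
- post_3: white plastic locating post, round, 15 mm diameter, 26 mm tall, with a groove 8 mm above its foot; stands upright; 12 g. Origin: centre of its foot, z up its axis. The three are alike and interchangeable. At first one stands on the bench, one in the clear case, one in the black tray
- pillar_1: plain steel hexagon pillar, 14 mm across flats (16 across corners), 44 mm tall, 8 mm tapped hole in its top; stands upright; about 45 g. Origin: centre of its foot, z up its axis. The three are alike and interchangeable. At first one stands on the bench, one in the clear case, one in the black tray
- pillar_2: plain steel hexagon pillar, 14 mm across flats (16 across corners), 44 mm tall, 8 mm tapped hole in its top; stands upright; about 45 g. Origin: centre of its foot, z up its axis. The three are alike and interchangeable. At first one stands on the bench, one in the clear case, one in the black tray
- pillar_3: plain steel hexagon pillar, 14 mm across flats (16 across corners), 44 mm tall, 8 mm tapped hole in its top; stands upright; about 45 g. Origin: centre of its foot, z up its axis. The three are alike and interchangeable. At first one stands on the bench, one in the clear case, one in the black tray
- case: clear case, fixed, 75 (x) by 120 mm (y), lid hinged at its back (+x, away from the robot). Origin: centre of underside. Floor at z = 2 mm, walls 2 mm thick to z = 24; dividers (2 mm thick, to z = 22) along x make three compartments, 71 mm long in x (middle x = 0), 37 mm wide, centres y = -39.5, 0, +39.5 mm. At first a post stands in one, a pillar in another, near x = 0; one is empty
- tray: black open tray, fixed, 80 (x) by 104 mm (y). Origin: centre of underside. Floor at z = 2 mm, walls 2 mm thick to z = 22; dividers (2 mm thick, to z = 19) along x make three compartments, 76 mm long in x (middle x = 0), 31 mm wide, centres y = -34.5, -0.5, +34 mm. At first a post stands in one, a pillar in another, near x = 0; one is empty
- case_lid (a joint): lid angle of the clear case, rad: 0 shut, 1.75 to 1.92 at first (open, leaning back). Hinge line along the case's y at x = +39, z = 24 mm in its frame. Lid 75 mm deep from hinge to front edge, 120 wide, 20 g, 8 mm rim; shut, its top is at z = 34 and leaves 30 mm height inside. A little friction: it may stop half way, so push it over from behind, then press its front edge down
Not all that is in view belongs to the job. Leave any red look-alike of the pillar_2 alone.

How it is judged:
At the end, for the whole second after the job is handed in: each of the case's three compartments holds one white post and each of the tray's three compartments holds one pillar, all standing upright (within 0.15 rad) on the compartment floor, at rest and released; the case's lid is shut (within 0.05 rad) (((x of post_1 in the frame of case between -0.034 and 0.034 m and y of post_1 in the frame of case between -0.0535 and -0.0255 m and z of post_1 in the frame of case between -0.003 and 0.006 m and angle between post_1's own z axis and vertical below 0.15 rad) or (x of post_2 in the frame of case between -0.034 and 0.034 m and y of post_2 in the frame of case between -0.0535 and -0.0255 m and z of post_2 in the frame of case between -0.003 and 0.006 m and angle between post_2's own z axis and vertical below 0.15 rad) or (x of post_3 in the frame of case between -0.034 and 0.034 m and y of post_3 in the frame of case between -0.0535 and -0.0255 m and z of post_3 in the frame of case between -0.003 and 0.006 m and angle between post_3's own z axis and vertical below 0.15 rad)) and ((x of post_1 in the frame of case between -0.034 and 0.034 m and y of post_1 in the frame of case between -0.014 and 0.014 m and z of post_1 in the frame of case between -0.003 and 0.006 m and angle between post_1's own z axis and vertical below 0.15 rad) or (x of post_2 in the frame of case between -0.034 and 0.034 m and y of post_2 in the frame of case between -0.014 and 0.014 m and z of post_2 in the frame of case between -0.003 and 0.006 m and angle between post_2's own z axis and vertical below 0.15 rad) or (x of post_3 in the frame of case between -0.034 and 0.034 m and y of post_3 in the frame of case between -0.014 and 0.014 m and z of post_3 in the frame of case between -0.003 and 0.006 m and angle between post_3's own z axis and vertical below 0.15 rad)) and ((x of post_1 in the frame of case between -0.034 and 0.034 m and y of post_1 in the frame of case between 0.0255 and 0.0535 m and z of post_1 in the frame of case between -0.003 and 0.006 m and angle between post_1's own z axis and vertical below 0.15 rad) or (x of post_2 in the frame of case between -0.034 and 0.034 m and y of post_2 in the frame of case between 0.0255 and 0.0535 m and z of post_2 in the frame of case between -0.003 and 0.006 m and angle between post_2's own z axis and vertical below 0.15 rad) or (x of post_3 in the frame of case between -0.034 and 0.034 m and y of post_3 in the frame of case between 0.0255 and 0.0535 m and z of post_3 in the frame of case between -0.003 and 0.006 m and angle between post_3's own z axis and vertical below 0.15 rad)) and ((x of pillar_1 in the frame of tray between -0.034 and 0.034 m and y of pillar_1 in the frame of tray between -0.0485 and -0.0205 m and z of pillar_1 in the frame of tray between -0.003 and 0.006 m and angle between pillar_1's own z axis and vertical below 0.15 rad) or (x of pillar_2 in the frame of tray between -0.034 and 0.034 m and y of pillar_2 in the frame of tray between -0.0485 and -0.0205 m and z of pillar_2 in the frame of tray between -0.003 and 0.006 m and angle between pillar_2's own z axis and vertical below 0.15 rad) or (x of pillar_3 in the frame of tray between -0.034 and 0.034 m and y of pillar_3 in the frame of tray between -0.0485 and -0.0205 m and z of pillar_3 in the frame of tray between -0.003 and 0.006 m and angle between pillar_3's own z axis and vertical below 0.15 rad)) and ((x of pillar_1 in the frame of tray between -0.034 and 0.034 m and y of pillar_1 in the frame of tray between -0.0145 and 0.0135 m and z of pillar_1 in the frame of tray between -0.003 and 0.006 m and angle between pillar_1's own z axis and vertical below 0.15 rad) or (x of pillar_2 in the frame of tray between -0.034 and 0.034 m and y of pillar_2 in the frame of tray between -0.0145 and 0.0135 m and z of pillar_2 in the frame of tray between -0.003 and 0.006 m and angle between pillar_2's own z axis and vertical below 0.15 rad) or (x of pillar_3 in the frame of tray between -0.034 and 0.034 m and y of pillar_3 in the frame of tray between -0.0145 and 0.0135 m and z of pillar_3 in the frame of tray between -0.003 and 0.006 m and angle between pillar_3's own z axis and vertical below 0.15 rad)) and ((x of pillar_1 in the frame of tray between -0.034 and 0.034 m and y of pillar_1 in the frame of tray between 0.02 and 0.048 m and z of pillar_1 in the frame of tray between -0.003 and 0.006 m and angle between pillar_1's own z axis and vertical below 0.15 rad) or (x of pillar_2 in the frame of tray between -0.034 and 0.034 m and y of pillar_2 in the frame of tray between 0.02 and 0.048 m and z of pillar_2 in the frame of tray between -0.003 and 0.006 m and angle between pillar_2's own z axis and vertical below 0.15 rad) or (x of pillar_3 in the frame of tray between -0.034 and 0.034 m and y of pillar_3 in the frame of tray between 0.02 and 0.048 m and z of pillar_3 in the frame of tray between -0.003 and 0.006 m and angle between pillar_3's own z axis and vertical below 0.15 rad)) and value of joint case_lid below 0.05 rad and linear speed of each of post_1, post_2, post_3, pillar_1, pillar_2, pillar_3 below 0.02 m/s); the robot touches nothing.
It also fails if it takes over 96 s, if anything falls off the work surface, if the arm or the gripper's body presses on something with over 40 N, if the wrist force passes 120 N, or if a joint passes its speed limit or range.

## Working session

There is one attempt and no reset: what is moved stays moved. The work goes in short steps, Python scripts to look and compute and a shell command to move; the robot and the scene stay as the last step left them, time stands still between calls to the robot, and variables do not carry over. Pictures are saved under pics/ and viewed, at most 14 in all, crops included, and the job is handed in when it is done.

```bash
ls; mkdir -p pics; cat > h.py <<'E'
import numpy as np, cv2
from station import ctrl, optics, job
from scipy.spatial.transform import Rotation as R
def cam(name):
    o=ctrl.get_obs(); d=optics.get_image(name)
    K=np.array([[d['fx'],0,d['cx']],[0,d['fy'],d['cy']],[0,0,1.]]);D=np.array(d['D'],float)
    if 'mount' in d:
        T=np.eye(4);T[:3,:3]=R.from_rotvec(o['tool_rot']).as_matrix();T[:3,3]=o['tool_pos']
        T=T@np.array(d['mount']);Rw=T[:3,:3];c=T[:3,3]
    else:
        Rc=cv2.Rodrigues(np.array(d['rvec'],float))[0];Rw=Rc.T;c=-Rc.T@np.array(d['tvec'],float).ravel()
    return dict(im=d['image'],K=K,D=D,R=Rw,c=c,o=o)
def ray(C,uv):
    p=cv2.undistortPoints(np.array([[uv]],float),C['K'],C['D'])[0,0]
    return C['R']@np.array([p[0],p[1],1])
def onz(C,uv,z):
    r=ray(C,uv);return C['c']+r*(z-C['c'][2])/r[2]
def proj(C,P):
    rv=cv2.Rodrigues(C['R'].T)[0];t=-C['R'].T@C['c']
    return cv2.projectPoints(np.array(P,float).reshape(-1,3),rv,t,C['K'],C['D'])[0].reshape(-1,2)
E
python3 - <<'E'
from h import *
for n in ['scene','side','wrist']:
    C=cam(n);cv2.imwrite(f'pics/a_{n}.png',C['im']);print(n,C['c'],C['R'][:,2])
o=ctrl.get_obs();print(o)
E
```

```text
pics
scene [-0.12988965  0.52140265  0.41516298] [ 0.74602716 -0.50519947 -0.4338398 ]
side [0.45778512 0.81995054 0.47108721] [ 0.09886052 -0.8664388  -0.48939799]
wrist [0.62481053 0.0752432  0.37309931] [-0.00163143 -0.29851742 -0.95440279]
{'t': 0.15, 'q': array([-1.19003559e-01,  5.32360712e-02,  1.61396336e+00, -1.35280026e-05,
        1.47602397e+00, -1.18999111e-01]), 'dq': array([ 0.00090118, -0.00122663, -0.0033323 , -0.00013284,  0.0014575 ,
       -0.00047216]), 'effort': array([ 5.10442842e-04, -3.94241810e+01, -3.70721948e+01, -1.15854355e-04,
        4.61802789e-03,  5.00508997e-05]), 'tool_pos': array([6.24513136e-01, 5.26145748e-05, 2.30335417e-01]), 'tool_rot': array([-2.22054416e+00, -2.22053715e+00,  1.59943531e-03]), 'contact_force': array([ 0.25697893,  0.17125181, -0.17105812]), 'wrist_torque': array([ 0.02336125,  0.03501883, -0.02555254]), 'grip_force': 0.0, 'opening': 0.08519754177046303}
```

View pics/a_scene.png

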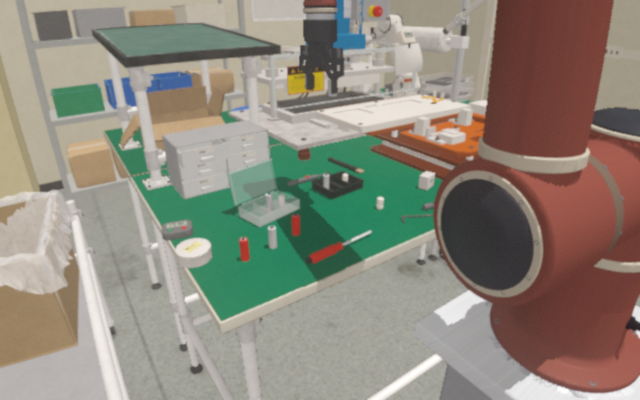

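View pics/a_side.png

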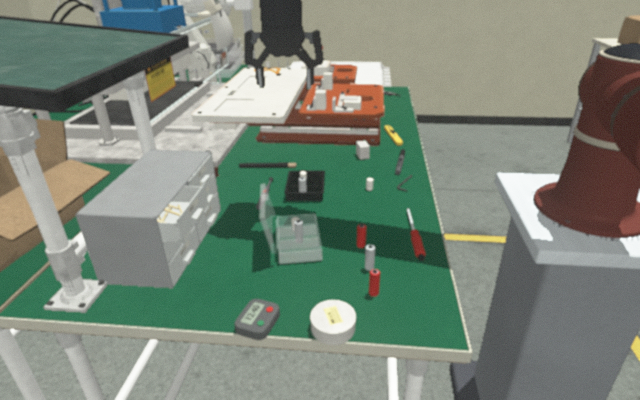

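View pics/a_wrist.png

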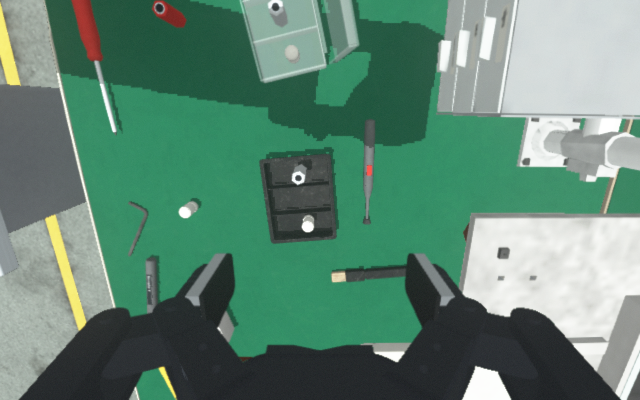

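The main candidates:

| Object | Pixel | Choice |
|---|---|---|
| Bench post | wrist (187,210) | Round and white. The white cube at side (363,150) is not a post. |
| Tray post | wrist (308,224) | Target |
| Case post | wrist (292,53) | Already in the case |
| Tray pillar | wrist (298,176) | Already in the tray |
| Case pillar | wrist (277,8) | Target |
| Bench pillar | side (370,257) | Steel. The red look-alikes at side (361,236) and (374,283) are to be left alone. |

The case runs across the top of the wrist view. Next I'll shift the camera along +y to see the whole case.

```bash
python3 -m jog '[[[0.05,0,0],[0,0,0]],[[0.1,0,0],[0,0,0]],[[0.15,0,0],[0,0,0]],[[0.15,0,0],[0,0,0]]]'
python3 - <<'E'
from h import *
C=cam('wrist');cv2.imwrite('pics/b.png',C['im']);np.save('b.npy',C,allow_pickle=True)
E
```

```text
t: 0.55
tool_pos: [0.624, 0.1553, 0.2308]
tool_rot: [-2.213, -2.227, -0.001]
contact_force: [1.1, -0.2, -0.2]
opening: 0.0853
grip_force: 0.0
```

View pics/b.png

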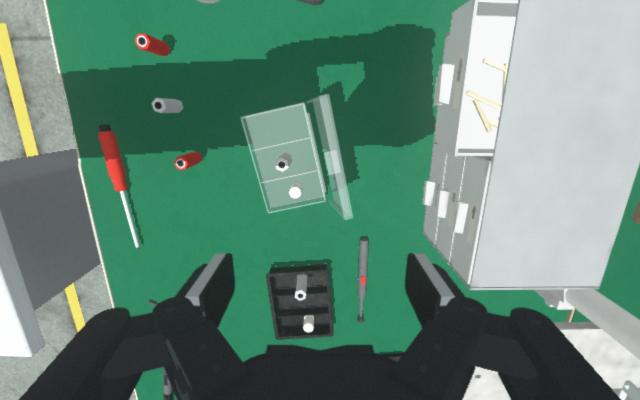

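The view shows the case at (285,160) with a pillar in the middle compartment (283,162) and a post in the −y compartment (294,191). The +y compartment is empty. The tray is at (300,300), and the bench pillar is at (160,105) between two red look-alikes.

```bash
python3 - <<'E'
from h import *
im=cv2.imread('pics/b.png')
a=cv2.resize(im[90:225,232:372],None,fx=4.2,fy=4.2,interpolation=cv2.INTER_CUBIC)
cv2.imwrite('pics/b_case.png',a)
t=cv2.resize(im[255:345,255:345],None,fx=5,fy=5,interpolation=cv2.INTER_CUBIC)
p=cv2.resize(im[80:130,140:195],None,fx=6,fy=6,interpolation=cv2.INTER_CUBIC)
c=np.zeros((450,800,3),np.uint8);c[:450,:450]=t;c[:300,460:790]=p
cv2.imwrite('pics/b_tray.png',c)
E
```

```text
(no output)
```

View pics/b_case.png

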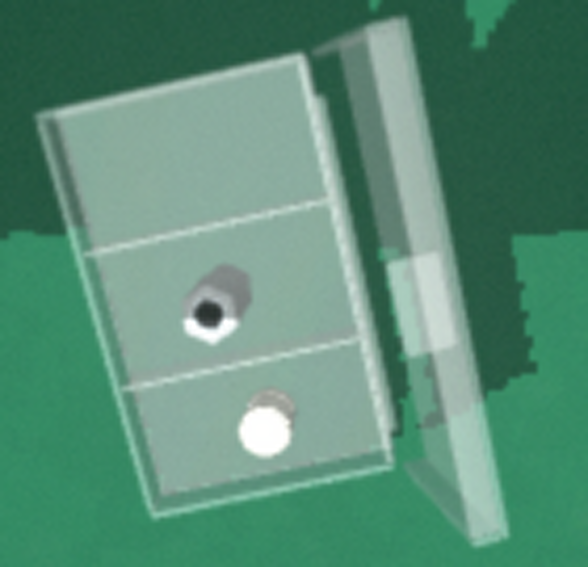

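View pics/b_tray.png

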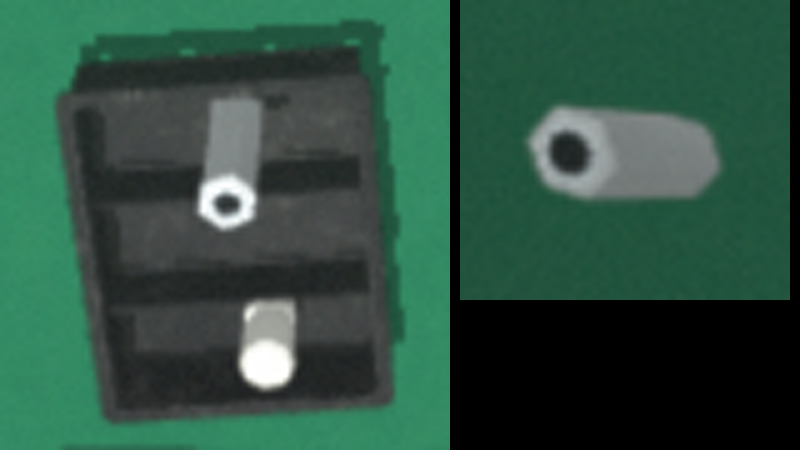

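Close crops show:
- **Case:** rim corners at crop (40,115), (305,57), (388,467) and (153,515), with the pillar hole at (209,314) and the post top at (265,432).
- **Tray:** pillar top at (227,203), foot in the +y compartment. Post top at (267,366), foot in the −y compartment.
- **Bench pillar:** plain steel, hole at (568,152). This is the right choice.

```bash
python3 - <<'E'
from h import *
C=np.load('b.npy',allow_pickle=True).item()
def box(n,px,z,W,H):
    P=np.array([onz(C,p,z)[:2] for p in px]); c=P.mean(0)
    ex=(P[1]+P[2]-P[0]-P[3])/2; ey=(P[0]+P[1]-P[2]-P[3])/2
    ax=np.arctan2(ex[1],ex[0]);ay=np.arctan2(-ey[0],ey[1])
    print(n,c.round(4),'yaw',ax.round(3),ay.round(3),'size',np.linalg.norm(ex).round(4),np.linalg.norm(ey).round(4));return c,(ax*W+ay*H)/(W+H)
k=lambda l:[(x/4.2+232-.4,y/4.2+90-.4) for x,y in l]
t=lambda l:[(x/5+255-.4,y/5+255-.4) for x,y in l]
cc,ca=box('case',k([(40,115),(305,57),(388,467),(153,515)]),.024,.075,.12)
tc,ta=box('tray',t([(60,95),(368,75),(390,402),(107,420)]),.022,.08,.104)
def rel(P,c,a): 
    d=P[:2]-c;return [np.cos(a)*d[0]+np.sin(a)*d[1],-np.sin(a)*d[0]+np.cos(a)*d[1]]
def wr(p,c,a):return (c+[np.cos(a)*p[0]-np.sin(a)*p[1],np.sin(a)*p[0]+np.cos(a)*p[1]]).round(4)
for n,p,z in [('case pillar',k([(209,314)])[0],.046),('case post',k([(265,432)])[0],.028),('tray pillar',t([(227,203)])[0],.046),('tray post',t([(267,366)])[0],.028),('bench pillar',(108/6+139.6,152/6+79.6),.044)]:
    P=onz(C,p,z);print(n,P.round(4),'case',np.round(rel(P,cc,ca),4),'tray',np.round(rel(P,tc,ta),4))
print('targets case',ca,[wr((x,y),cc,ca) for x in(0,-.01) for y in(-.0395,0,.0395)],'tray',ta,[wr((0,y),tc,ta) for y in(-.0345,-.0005,.034)])
C2=dict(C);C2['c']=np.array([.62481,.07524,.3731]);print('bench post',onz(C2,(187,211),.026))
print('tray check',onz(C2,(308,224),.028))
# lid front edge: intersect from crop
print(C['o']['tool_pos'],C['c'])
E
```

```text
case [0.5824 0.1709] yaw 0.214 0.211 size 0.0728 0.1177
tray [ 0.5991 -0.0341] yaw 0.085 0.077 size 0.0834 0.1088
case pillar [0.5812 0.1703 0.046 ] case [-0.0013 -0.0003] tray [-0.0015  0.2052]
case post [0.594  0.1327 0.028 ] case [ 0.0033 -0.0398] tray [0.0082 0.1666]
tray pillar [ 5.998e-01 -1.000e-04  4.600e-02] case [-0.019  -0.1709] tray [0.0034 0.0338]
tray post [ 0.6091 -0.0669  0.028 ] case [-0.0239 -0.2381] tray [ 0.0074 -0.0335]
bench pillar [0.4499 0.2337 0.044 ] case [-0.1163  0.0893] tray [-0.1273  0.2788]
targets case 0.21213653133419705 [array([0.5907, 0.1323]), array([0.5824, 0.1709]), array([0.5741, 0.2095]), array([0.5809, 0.1302]), array([0.5726, 0.1688]), array([0.5643, 0.2074])] tray 0.0801345975939701 [array([ 0.6019, -0.0685]), array([ 0.5991, -0.0346]), array([ 5.964e-01, -2.000e-04])]
bench post [ 0.45973643 -0.04760036  0.026     ]
tray check [ 0.61102423 -0.06298809  0.028     ]
[0.62401749 0.1552954  0.23079891] [0.62377544 0.23020652 0.37384638]
```

```bash
python3 -m jog '[[[-0.045,-0.003,0.01],[0,0,-0.02]],[[-0.09,-0.006,0.03],[0,0,-0.04]],[[-0.13,-0.01,0.06],[0,0,-0.06]],[[-0.17,-0.013,0.09],[0,0,-0.08]],[[-0.21,-0.016,0.115],[0,0,-0.08]]]' 0.33 40
python3 -m jog '[[[-0.007,0,0.015],[0,0,0]],[[-0.007,0,0.015],[0,0,0]],[[-0.007,0,0.015],[0,0,0]]]'
python3 - <<'E'
from h import *
C=cam('wrist');cv2.imwrite('pics/c.png',C['im']);np.save('c.npy',C,allow_pickle=True);print(C['o']['tool_pos'],C['o']['tool_rot'],C['o']['opening'])
R0=cv2.imread('pics/a_wrist.png')
E
```

```text
t: 1.1
tool_pos: [0.6076, -0.0629, 0.1145]
tool_rot: [-2.131, -2.307, 0.002]
contact_force: [-0.6, -0.8, 1.1]
opening: 0.0282
grip_force: 0.0
t: 1.4
tool_pos: [0.6097, -0.067, 0.1017]
tool_rot: [-2.131, -2.308, -0.001]
contact_force: [-0.3, 0.2, 0.1]
opening: 0.028
grip_force: 0.0
[ 0.60970282 -0.06697332  0.10168615] [-2.13138958e+00 -2.30782133e+00 -6.28191582e-04] 0.027969324019457457
```

View pics/c.png

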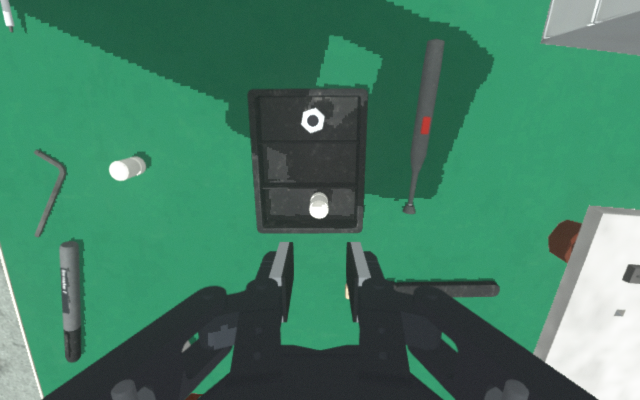

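The tray rim is at (248,91), (368,91), (362,232) and (259,232). The post top is near (319,208), the pillar hole at (312,121) and the bench post top at (121,170).

```bash
python3 - <<'E'
from h import *
C=np.load('c.npy',allow_pickle=True).item();im=C['im']
g=im.min(2)
for n,(x0,y0,x1,y1),z in [('traypost',(300,190,340,222),.028),('traypillar',(295,100,330,140),.046),('benchpost',(105,150,150,190),.026)]:
    s=g[y0:y1,x0:x1]; m=(s>225).astype(np.uint8)
    c=max(cv2.findContours(m,0,1)[0],key=cv2.contourArea);(cx,cy),r=cv2.minEnclosingCircle(c)
    P=onz(C,(cx+x0,cy+y0),z);print(n,cx+x0,cy+y0,r,P.round(4))
P=np.array([onz(C,p,.022)[:2] for p in [(248,91),(368,91),(362,232),(259,232)]]);print(P.mean(0),P)
E
```

```text
traypost 318.42134857177734 208.691011428833 9.194808959960938 [ 0.6089 -0.0663  0.028 ]
traypillar 312.5348834991455 119.63953399658203 11.89781379699707 [5.998e-01 5.000e-04 4.600e-02]
benchpost 118.5 170.5 10.12432861328125 [ 0.4552 -0.0486  0.026 ]
[ 0.59941684 -0.03492054] [[ 0.55223663  0.01568791]
 [ 0.63713357  0.02242686]
 [ 0.64607135 -0.08553697]
 [ 0.56222581 -0.09225996]]
```

```bash
python3 -m jog '[[[0,0,0.045],[0,0,0]],[[0,-0.001,0.08],[0,0,0]],[[0,-0.001,0.094],[0,0,0]],[[0,-0.001,0.094],[0,0,0]]]'
python3 -m jog '[[[0,0,0],[0,0,0]],[[0,0,0],[0,0,0]],[[0,0,0],[0,0,0]],[[0,0,0],[0,0,0]]]' 0 40
python3 -m jog '[[[0,0,-0.03],[0,0,0]],[[0,0,-0.07],[0,0,0]],[[0,0,-0.09],[0,0,0]],[[0,0,-0.09],[0,0,0]]]'
```

```text
t: 1.85
tool_pos: [0.6075, -0.0657, 0.006]
tool_rot: [-2.127, -2.308, 0.002]
contact_force: [0.5, -0.7, -0.0]
opening: 0.0283
grip_force: 0.0
t: 2.25
tool_pos: [0.6101, -0.0673, 0.0094]
tool_rot: [2.129, 2.306, 0.003]
contact_force: [0.4, 1.3, 3.2]
opening: 0.0134
grip_force: 39.4
t: 2.65
tool_pos: [0.6116, -0.0678, 0.1026]
tool_rot: [2.126, 2.303, 0.007]
contact_force: [0.0, 0.1, 0.4]
opening: 0.0129
grip_force: 39.1
```

```bash
python3 -m jog '[[[0.045,-0.004,0],[0,0,-0.02]],[[0.09,-0.008,0],[0,0,-0.04]],[[0.135,-0.012,0],[0,0,-0.07]],[[0.18,-0.015,0],[0,0,-0.1]],[[0.225,-0.018,0],[0,0,-0.132]]]'
python3 -m jog '[[[0.05,-0.011,0],[0,0,0]],[[0.05,-0.011,0],[0,0,0]],[[0.05,-0.011,0],[0,0,0]]]'
python3 - <<'E'
from h import *
C=cam('wrist');S=cam('side');np.save('d.npy',C,allow_pickle=True);print(C['o']['tool_pos'],C['o']['tool_rot'])
v=cv2.resize(S['im'][60:310,180:420],None,fx=2.2,fy=2.2)
w=np.zeros((570,800,3),np.uint8);w[:550,:528]=v
w[:,530:]=cv2.resize(C['im'][120:400,190:460],(270,280))[:570,:].repeat(1,0) if 0 else 0
cv2.imwrite('pics/d.png',np.vstack([np.hstack([cv2.resize(C['im'],(400,250)),cv2.resize(S['im'][60:310,100:500],(400,250))])]).repeat(1,0));print('ok')
E
```

```text
t: 3.15
tool_pos: [0.5712, 0.1572, 0.0959]
tool_rot: [-1.972, -2.444, 0.002]
contact_force: [-0.4, -0.3, -0.3]
opening: 0.0134
grip_force: 39.1
t: 3.45
tool_pos: [0.5501, 0.203, 0.096]
tool_rot: [-1.97, -2.446, 0.003]
contact_force: [0.7, 0.1, -0.5]
opening: 0.013
grip_force: 39.1
[0.55011989 0.20302832 0.09596672] [-1.97034938 -2.44577482  0.00290793]
ok
```

View pics/d.png

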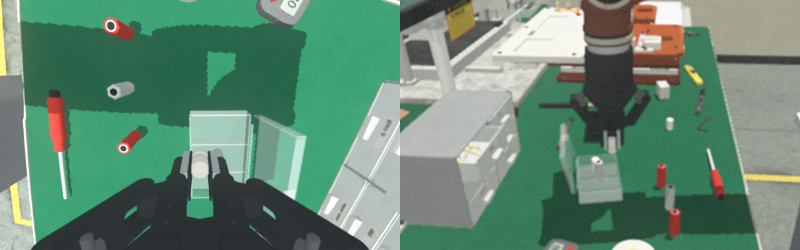

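```bash
python3 -m jog '[[[0.001,0.015,0.01],[0,0,0]],[[0.001,0.015,0.03],[0,0,0]],[[0.001,0.015,0.05],[0,0,0]],[[0.001,0.015,0.05],[0,0,0]]]'
python3 - <<'E'
from h import *
C=cam('wrist');S=cam('side');np.save('d.npy',C,allow_pickle=True);print(C['o']['tool_pos'],C['o']['tool_rot'],C['o']['contact_force'])
cv2.imwrite('pics/e.png',np.hstack([cv2.resize(C['im'][100:400,140:540],(400,300)),cv2.resize(S['im'][100:300,200:400],(400,300))]))
E
```

```text
t: 3.95
tool_pos: [0.5638, 0.2041, 0.0436]
tool_rot: [-1.975, -2.438, 0.009]
contact_force: [0.1, 0.2, -0.7]
opening: 0.013
grip_force: 39.1
[0.56383722 0.20414971 0.0436251 ] [-1.97457274 -2.43831225  0.00860324] [ 0.1050158   0.17202842 -0.67757506]
```

View pics/e.png

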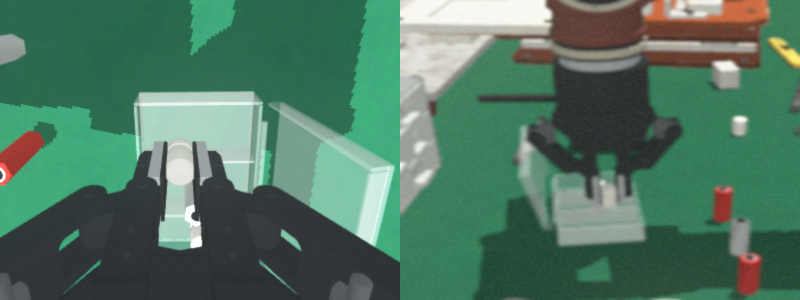

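Wrist crop: the case's +y rim corners are at (137,98) and (262,98), with the held post at (180,160). In the side view the knuckle passes near the lid's top.

```bash
python3 - <<'E'
from h import *
C=np.load('d.npy',allow_pickle=True).item()
for p in [(137,98),(262,98),(252,161),(135,103),(262,101)]:
    print(p,onz(C,(p[0]+140,p[1]+100),.024).round(4), onz(C,(p[0]+140,p[1]+100),.022).round(4))
c=np.array([.5824,.1709]);a=.212;Rm=np.array([[np.cos(a),-np.sin(a)],[np.sin(a),np.cos(a)]])
print([ (c+Rm@q).round(4) for q in [(-.0375,.06),(.0375,.06),(.0375,.0195)]])
print('tool in case',Rm.T@(C['o']['tool_pos'][:2]-c))
E
```

```text
(137, 98) [0.5343 0.2242 0.024 ] [0.5342 0.2236 0.022 ]
(262, 98) [0.6046 0.2393 0.024 ] [0.6052 0.2388 0.022 ]
(252, 161) [0.6103 0.1991 0.024 ] [0.6111 0.1981 0.022 ]
(135, 103) [0.5337 0.221  0.024 ] [0.5335 0.2203 0.022 ]
(262, 101) [0.6051 0.2376 0.024 ] [0.6058 0.2371 0.022 ]
[array([0.5331, 0.2217]), array([0.6064, 0.2374]), array([0.615 , 0.1979])]
tool in case [-0.01115095  0.03641122]
```

```bash
python3 -m jog '[[[0.003,0.002,0.01],[0,0,0]],[[0.003,0.002,0.022],[0,0,0]],[[0.003,0.002,0.034],[0,0,0]],[[0.003,0.002,0.034],[0,0,0]]]'
python3 -m jog '[[[0,0,0],[0,0,0]],[[0,0,0],[0,0,0]]]' 0.22
python3 -m jog '[[[0,0,-0.02],[0,0,0]],[[0,0,-0.05],[0,0,0]],[[0,0,-0.085],[0,0,0]],[[0,0,-0.085],[0,0,0]]]'
python3 - <<'E'
from h import *
C=cam('wrist');S=cam('side');np.save('d.npy',C,allow_pickle=True);print(C['o']['tool_pos'],C['o']['tool_rot'],C['o']['contact_force'])
cv2.imwrite('pics/f.png',np.hstack([cv2.resize(C['im'][100:400,140:540],(400,300)),cv2.resize(S['im'][100:300,200:400],(400,300))]))
E
```

```text
t: 4.45
tool_pos: [0.5651, 0.2094, 0.0106]
tool_rot: [-1.972, -2.442, 0.006]
contact_force: [-0.2, -0.3, -1.1]
opening: 0.0133
grip_force: 39.1
t: 4.65
tool_pos: [0.5674, 0.21, 0.0136]
tool_rot: [1.974, 2.444, 0.001]
contact_force: [-0.1, -0.7, -0.3]
opening: 0.0185
grip_force: 0.0
t: 5.05
tool_pos: [0.5715, 0.211, 0.1056]
tool_rot: [1.969, 2.438, 0.015]
contact_force: [0.4, 0.8, 0.7]
opening: 0.019
grip_force: 0.0
[0.57149688 0.21097284 0.10560318] [1.96894355 2.43825647 0.01526499] [0.38516649 0.77766958 0.69063396]
```

View pics/f.png

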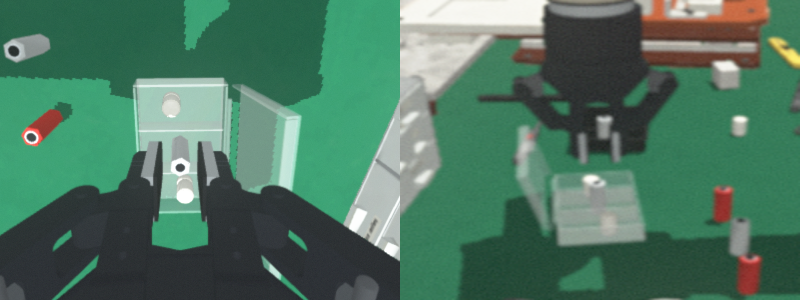

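The white post now stands in the +y compartment at wrist crop (171,103). The case pillar hole is at (180,168) and the resident post at (184,190).

```bash
cat >> h.py <<'E'
CC=np.array([.5824,.1709]);CA=.212;TC=np.array([.5993,-.0345]);TA=.08
def fr(P,c,a):
    M=np.array([[np.cos(a),-np.sin(a)],[np.sin(a),np.cos(a)]]);return (M.T@(np.array(P)[:2]-c)).round(4)
def delta(C,P,a):  # tool shift to world P for yaw a target, in current tool axes
    M=R.from_rotvec(C['o']['tool_rot']).as_matrix();d=np.array(P)-C['o']['tool_pos'];y=np.arctan2(M[1,1],M[0,1])
    y=(y+np.pi/2)%np.pi-np.pi/2
    return 'tool shift',(M.T@d).round(4),'yaw now',y.round(3),'tool turn z',round(y-a,3)
E
python3 - <<'E'
from h import *
C=np.load('d.npy',allow_pickle=True).item()
P=onz(C,(320,268),.046);print(P,fr(P,CC,CA));Q=onz(C,(311,203),.028);print(Q,fr(Q,CC,CA));Q=onz(C,(324,294),.028);print(Q,fr(Q,CC,CA))
print(delta(C,[P[0],P[1],.018],CA))
E
```

```text
[0.58155985 0.16925558 0.046     ] [-0.0012 -0.0014]
[0.56495881 0.21381939 0.028     ] [-0.008   0.0456]
[0.59284364 0.13474904 0.028     ] [ 0.0026 -0.0375]
('tool shift', array([-0.0429, -0.    ,  0.0876]), 'yaw now', np.float64(0.212), 'tool turn z', np.float64(0.0))
```

```bash
python3 -m jog '[[[-0.042,0,0],[0,0,0]],[[-0.042,0,0.03],[0,0,0]],[[-0.042,0,0.065],[0,0,0]],[[-0.042,0,0.084],[0,0,0]],[[-0.042,0,0.084],[0,0,0]]]' 0.33
python3 -m jog '[[[0,0,0],[0,0,0]],[[0,0,0],[0,0,0]],[[0,0,0],[0,0,0]],[[0,0,0],[0,0,0]]]' 0 50
python3 -m jog '[[[0,0,-0.03],[0,0,0]],[[0,0,-0.06],[0,0,0]],[[0,0,-0.08],[0,0,0]],[[0,0,-0.08],[0,0,0]],[[0,0,-0.08],[0,0,0]]]'
python3 - <<'E'
from h import *
o=ctrl.get_obs();print(delta(dict(o=o),[.6019,-.0685,.06],TA))
E
```

```text
t: 5.65
tool_pos: [0.5749, 0.1684, 0.0106]
tool_rot: [-1.974, -2.442, 0.002]
contact_force: [4.0, 0.7, -2.1]
opening: 0.0282
grip_force: 1.4
t: 6.05
tool_pos: [0.5757, 0.1688, 0.0144]
tool_rot: [-1.974, -2.444, 0.0]
contact_force: [0.2, -0.1, -0.7]
opening: 0.0136
grip_force: 48.6
t: 6.55
tool_pos: [0.5759, 0.1688, 0.0943]
tool_rot: [1.974, 2.444, 0.0]
contact_force: [-0.8, -0.6, -0.7]
opening: 0.0137
grip_force: 48.8
('tool shift', array([-0.2375, -0.0245,  0.0343]), 'yaw now', np.float64(0.212), 'tool turn z', np.float64(0.132))
```

```bash
python3 -m jog '[[[-0.045,-0.004,0],[0,0,0.03]],[[-0.09,-0.008,0],[0,0,0.06]],[[-0.135,-0.013,0],[0,0,0.09]],[[-0.18,-0.018,0],[0,0,0.12]],[[-0.22,-0.022,0],[0,0,0.132]]]'
python3 -m jog '[[[-0.018,-0.001,0.01],[0,0,0]],[[-0.018,-0.001,0.02],[0,0,0]],[[-0.018,-0.001,0.02],[0,0,0]],[[-0.018,-0.001,0.02],[0,0,0]],[[-0.018,-0.001,0.02],[0,0,0]]]'
python3 - <<'E'
from h import *
C=cam('wrist');S=cam('side');np.save('d.npy',C,allow_pickle=True);print(delta(C,[.6019,-.0685,.0145],TA))
cv2.imwrite('pics/g.png',np.hstack([cv2.resize(C['im'][100:400,140:540],(400,300)),cv2.resize(S['im'][100:300,200:400],(400,300))]))
E
```

```text
t: 7.05
tool_pos: [0.5991, -0.0527, 0.0917]
tool_rot: [-2.13, -2.305, 0.003]
contact_force: [0.4, 0.4, -0.0]
opening: 0.0135
grip_force: 48.8
t: 7.55
tool_pos: [0.6011, -0.0674, 0.0741]
tool_rot: [-2.128, -2.31, -0.0]
contact_force: [0.9, 0.4, -0.3]
opening: 0.0135
grip_force: 48.8
('tool shift', array([-0.0011,  0.0008,  0.0596]), 'yaw now', np.float64(0.082), 'tool turn z', np.float64(0.002))
```

View pics/g.png

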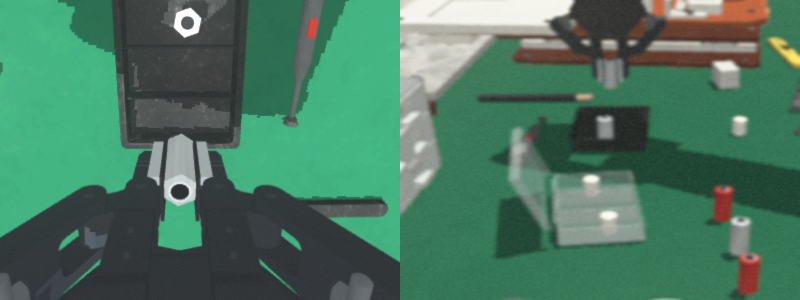

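The pillar is held over the −y tray compartment. The case now shows two posts, with its middle compartment empty.

```bash
python3 -m jog '[[[-0.001,0.001,0.02],[0,0,0]],[[-0.001,0.001,0.04],[0,0,0]],[[-0.001,0.001,0.055],[0,0,0]],[[-0.001,0.001,0.059],[0,0,0]],[[-0.001,0.001,0.059],[0,0,0]]]'
python3 -m jog '[[[0,0,0],[0,0,0]],[[0,0,0],[0,0,0]],[[0,0,0],[0,0,0]]]' 0.33
python3 -m jog '[[[0,0,-0.03],[0,0,0]],[[0,0,-0.07],[0,0,0]],[[0,-0.04,-0.09],[0,0,0]],[[0.01,-0.08,-0.09],[0,0,0]],[[0.032,-0.12,-0.09],[0,0,0]]]'
python3 -m jog '[[[0,-0.025,0],[0,0,0]],[[0,-0.025,0],[0,0,0]],[[0,-0.025,0],[0,0,0]],[[0,-0.025,0],[0,0,0]]]' 0.6
python3 - <<'E'
from h import *
C=cam('wrist');np.save('d.npy',C,allow_pickle=True)
cv2.imwrite('pics/h.png',C['im'])
g=C['im'].min(2);m=(g>215).astype(np.uint8)
for c in cv2.findContours(m,0,1)[0]:
    a=cv2.contourArea(c)
    if a>60:
        (x,y),r=cv2.minEnclosingCircle(c);P=onz(C,(x,y),.026);print(a,x,y,r,P.round(4),delta(C,[P[0],P[1],.0075],TA))
E
```

```text
t: 8.15
tool_pos: [0.6018, -0.0695, 0.0147]
tool_rot: [-2.13, -2.308, 0.001]
contact_force: [-0.6, -0.1, -0.3]
opening: 0.0133
grip_force: 48.8
t: 8.45
tool_pos: [0.6031, -0.0701, 0.0165]
tool_rot: [2.13, 2.307, 0.002]
contact_force: [0.4, 0.2, -0.1]
opening: 0.0283
grip_force: 0.0
t: 8.95
tool_pos: [0.4802, -0.0484, 0.1073]
tool_rot: [2.131, 2.304, 0.002]
contact_force: [-0.3, 0.7, 0.7]
opening: 0.0278
grip_force: 0.0
t: 9.35
tool_pos: [0.4564, -0.0499, 0.1061]
tool_rot: [2.13, 2.307, 0.001]
contact_force: [0.8, -0.5, 0.4]
opening: 0.051
grip_force: 0.0
225.5 505.5 253.0 10.30786418914795 [ 0.617  -0.0785  0.026 ] ('tool shift', array([-0.0413,  0.1577,  0.0989]), 'yaw now', np.float64(0.08), 'tool turn z', np.float64(-0.0))
222.5 316.8888854980469 205.0 9.111214637756348 [ 0.4544 -0.0485  0.026 ] ('tool shift', array([ 0.0016, -0.002 ,  0.0986]), 'yaw now', np.float64(0.08), 'tool turn z', np.float64(-0.0))
306.5 527.7666625976562 163.76666259765625 11.569117546081543 [ 0.6139 -0.0022  0.026 ] ('tool shift', array([0.0351, 0.1606, 0.0989]), 'yaw now', np.float64(0.08), 'tool turn z', np.float64(-0.0))
551.5 154.5 174.0 119.55448150634766 [ 0.3271 -0.0333  0.026 ] ('tool shift', array([ 0.0269, -0.1277,  0.0984]), 'yaw now', np.float64(0.08), 'tool turn z', np.float64(-0.0))
```

View pics/h.png

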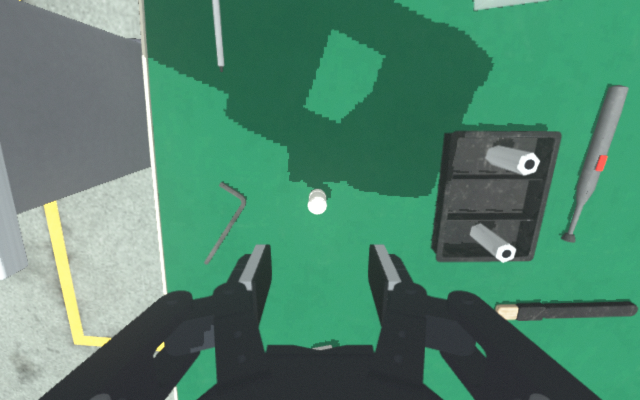

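The bench post top is at (317,204). Both tray pillars stand upright in the outer compartments, at (530,164) and (506,253).

```bash
python3 -m jog '[[[0.002,-0.002,0.045],[0,0,0]],[[0.002,-0.002,0.08],[0,0,0]],[[0.002,-0.002,0.096],[0,0,0]],[[0.002,-0.002,0.096],[0,0,0]]]'
python3 -m jog '[[[0,0,0],[0,0,0]],[[0,0,0],[0,0,0]],[[0,0,0],[0,0,0]],[[0,0,0],[0,0,0]],[[0,0,0],[0,0,0]]]' 0 40
python3 -m jog '[[[0,0,-0.04],[0,0,0]],[[0,0,-0.08],[0,0,0]],[[0,0,-0.095],[0,0,0]],[[0,0,-0.095],[0,0,0]],[[0,0,-0.095],[0,0,0]]]'
python3 - <<'E'
from h import *
o=ctrl.get_obs();print(delta(dict(o=o),[.5746,.1692,.07],CA))
E
```

```text
t: 9.8
tool_pos: [0.4511, -0.0472, 0.0063]
tool_rot: [-2.127, -2.304, 0.005]
contact_force: [0.5, 0.6, 0.9]
opening: 0.0513
grip_force: 0.0
t: 10.3
tool_pos: [0.4548, -0.0482, 0.0111]
tool_rot: [2.128, 2.306, 0.003]
contact_force: [-0.4, 0.1, 5.3]
opening: 0.0132
grip_force: 39.3
t: 10.8
tool_pos: [0.4525, -0.0476, 0.1037]
tool_rot: [-2.131, -2.308, 0.0]
contact_force: [-0.4, -0.1, -0.9]
opening: 0.0131
grip_force: 39.2
('tool shift', array([0.2064, 0.139 , 0.0337]), 'yaw now', np.float64(0.08), 'tool turn z', np.float64(-0.132))
```

```bash
python3 -m jog '[[[0.035,0.023,0],[0,0,-0.03]],[[0.07,0.046,0],[0,0,-0.06]],[[0.105,0.07,0],[0,0,-0.09]],[[0.14,0.093,0],[0,0,-0.12]],[[0.175,0.116,0],[0,0,-0.132]]]'
python3 -m jog '[[[0.034,0.0185,0],[0,0,0]],[[0.034,0.0185,0],[0,0,0]],[[0.034,0.0185,0],[0,0,0]],[[0.034,0.0185,0],[0,0,0]]]'
python3 - <<'E'
from h import *
o=ctrl.get_obs();print(delta(dict(o=o),[.5746,.1692,.0125],CA))
E
```

```text
t: 11.3
tool_pos: [0.5535, 0.1374, 0.1013]
tool_rot: [-1.971, -2.442, 0.005]
contact_force: [0.2, -0.7, 0.1]
opening: 0.0134
grip_force: 39.2
t: 11.7
tool_pos: [0.5643, 0.1722, 0.1024]
tool_rot: [-1.973, -2.442, 0.004]
contact_force: [0.2, 0.1, 0.3]
opening: 0.0132
grip_force: 39.2
('tool shift', array([-0.0051,  0.0098,  0.0899]), 'yaw now', np.float64(0.211), 'tool turn z', np.float64(-0.001))
```

```bash
python3 -m jog '[[[-0.005,0.01,0.03],[0,0,0]],[[-0.005,0.01,0.055],[0,0,0]],[[-0.005,0.01,0.055],[0,0,0]],[[-0.005,0.01,0.055],[0,0,0]],[[-0.005,0.01,0.055],[0,0,0]]]'
python3 - <<'E'
from h import *
o=ctrl.get_obs();print(delta(dict(o=o),[.5746,.1692,.0125],CA))
E
```

```text
t: 12.2
tool_pos: [0.5773, 0.17, 0.0509]
tool_rot: [1.974, 2.442, 0.003]
contact_force: [0.4, -0.7, 0.3]
opening: 0.0133
grip_force: 39.2
('tool shift', array([-0.0002, -0.0029,  0.0384]), 'yaw now', np.float64(0.211), 'tool turn z', np.float64(-0.001))
```

```bash
python3 -m jog '[[[0,-0.002,0.015],[0,0,0]],[[0,-0.002,0.03],[0,0,0]],[[0,-0.002,0.038],[0,0,0]],[[0,-0.002,0.038],[0,0,0]],[[0,-0.002,0.038],[0,0,0]]]'
python3 -m jog '[[[0,0,0],[0,0,0]],[[0,0,0],[0,0,0]],[[0,0,0],[0,0,0]]]' 0.22
python3 -m jog '[[[0,0,-0.03],[0,0,0]],[[0,0,-0.07],[0,0,0]],[[0.02,-0.03,-0.09],[0,0,0]],[[0.045,-0.06,-0.09],[0,0,0]],[[0.075,-0.09,-0.09],[0,0,0]]]'
python3 -m jog '[[[0.01,-0.019,0],[0,0,0]],[[0.01,-0.019,0],[0,0,0]],[[0.01,-0.019,0],[0,0,0]],[[0.01,-0.019,0],[0,0,0]]]' 0.4
python3 - <<'E'
from h import *
C=cam('wrist');np.save('d.npy',C,allow_pickle=True)
cv2.imwrite('pics/i.png',C['im']);print(delta(C,[.4499,.2337,.0125],CA))
E
```

```text
t: 12.7
tool_pos: [0.5741, 0.1699, 0.0111]
tool_rot: [-1.973, -2.443, 0.002]
contact_force: [-2.2, -1.7, 5.5]
opening: 0.013
grip_force: 43.4
t: 13.0
tool_pos: [0.5741, 0.1699, 0.0106]
tool_rot: [-1.973, -2.444, 0.001]
contact_force: [0.1, 0.2, 0.9]
opening: 0.0189
grip_force: 0.0
t: 13.5
tool_pos: [0.4705, 0.2245, 0.1024]
tool_rot: [1.975, 2.441, 0.003]
contact_force: [-0.3, 1.1, 0.8]
opening: 0.0187
grip_force: 0.0
t: 13.9
tool_pos: [0.4511, 0.2298, 0.1015]
tool_rot: [1.974, 2.443, 0.001]
contact_force: [-1.2, 0.2, -0.5]
opening: 0.0336
grip_force: 0.0
('tool shift', array([ 0.0041, -0.0004,  0.089 ]), 'yaw now', np.float64(0.211), 'tool turn z', np.float64(-0.001))
```

View pics/i.png

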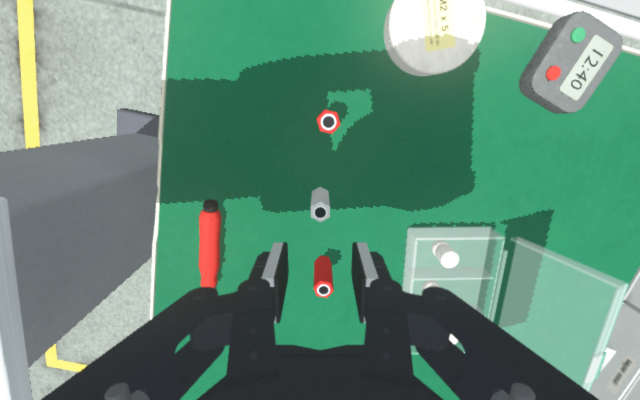

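The bench pillar hole is at (320,212), with its flats facing the pads. The red look-alikes at (328,122) and (323,290) stay clear.

```bash
python3 - <<'E'
from h import *
C=np.load('d.npy',allow_pickle=True).item()
P=onz(C,(320,212),.044);print(P,delta(C,[P[0],P[1],.0125],CA));print(onz(C,(323,290),.044))
E
```

```text
[0.45057403 0.23356592 0.044     ] ('tool shift', array([0.0038, 0.0002, 0.089 ]), 'yaw now', np.float64(0.211), 'tool turn z', np.float64(-0.001))
[0.46659015 0.17043985 0.044     ]
```

```bash
python3 -m jog '[[[0.004,0,0.04],[0,0,0]],[[0.004,0,0.07],[0,0,0]],[[0.004,0,0.087],[0,0,0]],[[0.004,0,0.087],[0,0,0]],[[0.004,0,0.087],[0,0,0]]]'
python3 -m jog '[[[0,0,0],[0,0,0]],[[0,0,0],[0,0,0]],[[0,0,0],[0,0,0]],[[0,0,0],[0,0,0]]]' 0 50
python3 -m jog '[[[0,0,-0.04],[0,0,0]],[[0,0,-0.08],[0,0,0]],[[0,0,-0.09],[0,0,0]],[[0,0,-0.09],[0,0,0]],[[0,0,-0.09],[0,0,0]]]'
python3 - <<'E'
from h import *
o=ctrl.get_obs();print(delta(dict(o=o),[.5993,-.035,.07],TA))
E
```

```text
t: 14.45
tool_pos: [0.4499, 0.2337, 0.0145]
tool_rot: [-1.975, -2.443, 0.0]
contact_force: [1.0, 0.3, -0.0]
opening: 0.0344
grip_force: 0.0
t: 14.85
tool_pos: [0.4508, 0.2344, 0.0161]
tool_rot: [1.972, 2.442, 0.005]
contact_force: [0.0, 0.3, 6.0]
opening: 0.0134
grip_force: 48.9
t: 15.35
tool_pos: [0.4482, 0.2337, 0.1029]
tool_rot: [-1.973, -2.443, 0.003]
contact_force: [0.5, 0.3, -1.6]
opening: 0.0134
grip_force: 48.9
('tool shift', array([-0.2944,  0.0913,  0.0328]), 'yaw now', np.float64(0.212), 'tool turn z', np.float64(0.132))
```

```bash
python3 -m jog '[[[-0.045,0.014,0],[0,0,0.03]],[[-0.09,0.028,0],[0,0,0.06]],[[-0.135,0.042,0],[0,0,0.09]],[[-0.18,0.056,0],[0,0,0.12]],[[-0.225,0.07,0],[0,0,0.132]]]'
python3 -m jog '[[[-0.045,0.01,0],[0,0,0]],[[-0.067,0.012,0],[0,0,0]],[[-0.067,0.012,0.02],[0,0,0]],[[-0.067,0.012,0.02],[0,0,0]],[[-0.067,0.012,0.02],[0,0,0]]]'
python3 - <<'E'
from h import *
o=ctrl.get_obs();print(delta(dict(o=o),[.5993,-.035,.0175],TA))
E
```

```text
t: 15.85
tool_pos: [0.5637, 0.0272, 0.1012]
tool_rot: [-2.129, -2.305, 0.004]
contact_force: [0.1, 1.1, -1.5]
opening: 0.0131
grip_force: 48.9
t: 16.35
tool_pos: [0.5803, -0.0365, 0.0816]
tool_rot: [-2.128, -2.305, 0.004]
contact_force: [-0.0, -0.4, -0.2]
opening: 0.0134
grip_force: 48.9
('tool shift', array([-0.0001,  0.0194,  0.064 ]), 'yaw now', np.float64(0.08), 'tool turn z', np.float64(0.0))
```

```bash
python3 -m jog '[[[0,0.019,0.0],[0,0,0]],[[0,0.019,0.03],[0,0,0]],[[0,0.019,0.045],[0,0,0]],[[0,0.019,0.062],[0,0,0]],[[0,0.019,0.062],[0,0,0]]]'
python3 -m jog '[[[0,0,0],[0,0,0]],[[0,0,0.002],[0,0,0]],[[0,0,0.002],[0,0,0]]]'
python3 -m jog '[[[0,0,0],[0,0,0]],[[0,0,0],[0,0,0]],[[0,0,0],[0,0,0]]]' 0.33
python3 -m jog '[[[0,0,-0.03],[0,0,0]],[[0,0,-0.07],[0,0,0]],[[0,0,-0.12],[0,0,0]],[[0,0,-0.17],[0,0,0]],[[0,0,-0.17],[0,0,0]]]'
python3 -m jog '[[[0.045,0.0,0],[0,0,0]],[[0.09,0.0,0],[0,0,0]],[[0.12,0.0,0],[0,0,0]],[[0.12,0.0,0],[0,0,0]],[[0.12,0.0,0],[0,0,0]]]' 0
python3 - <<'E'
from h import *
C=cam('wrist');np.save('d.npy',C,allow_pickle=True);S=cam('side')
cv2.imwrite('pics/j.png',np.hstack([C['im'][:, 120:520],cv2.resize(S['im'][100:300,200:400],(400,400))]));print(C['o']['tool_pos'])
E
```

```text
t: 16.85
tool_pos: [0.5991, -0.0348, 0.0195]
tool_rot: [-2.127, -2.306, 0.004]
contact_force: [-1.3, 0.1, -0.4]
opening: 0.0132
grip_force: 48.9
t: 17.15
tool_pos: [0.6016, -0.0356, 0.021]
tool_rot: [2.13, 2.308, 0.001]
contact_force: [0.6, 0.6, 0.4]
opening: 0.0137
grip_force: 48.9
t: 17.45
tool_pos: [0.6014, -0.0356, 0.0207]
tool_rot: [2.131, 2.308, 0.001]
contact_force: [-0.1, 0.8, 0.3]
opening: 0.0285
grip_force: 0.0
t: 17.95
tool_pos: [0.6061, -0.0364, 0.2008]
tool_rot: [2.121, 2.298, 0.014]
contact_force: [1.9, -1.0, 0.4]
opening: 0.0282
grip_force: 0.0
t: 18.45
tool_pos: [0.5914, 0.0844, 0.1899]
tool_rot: [2.129, 2.31, -0.001]
contact_force: [-0.6, -1.4, -0.1]
opening: 0.0001
grip_force: 0.0
[0.59141945 0.08437776 0.1899488 ]
```

View pics/j.png

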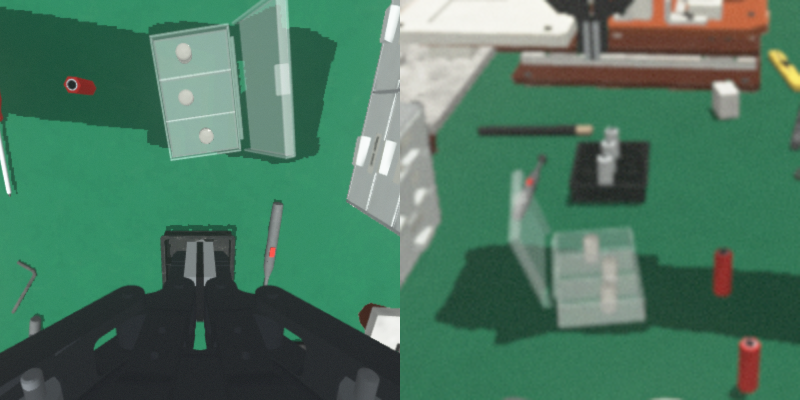

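All three posts stand in the case at wrist crop (183,50), (186,97) and (206,136), and three pillars stand in the tray. The lid leans back, with its free edge at crop (295,157). I'll work out the lid angle and the cabinet clearance numerically.

```bash
python3 - <<'E'
from h import *
C=np.load('d.npy',allow_pickle=True).item()
M=np.array([[np.cos(CA),-np.sin(CA)],[np.sin(CA),np.cos(CA)]])
def loc(v):return np.r_[M.T@v[:2],v[2]]
c=loc(np.r_[C['c'][:2]-CC,C['c'][2]])
for p in [(415,157),(410,157),(360,150),(405,5)]:
    r=loc(ray(C,p))
    for yy in (-.06,.06):
        s=(yy-c[1])/r[1];q=c+s*r;print(p,yy,q.round(3),'ang',np.arctan2(q[2]-.024,.039-q[0]).round(3),'len',np.hypot(q[2]-.024,.039-q[0]).round(3))
for z in (.028,):
  for p in [(303,50),(306,97),(326,136)]: print('post',fr(onz(C,p,z),CC,CA))
B=np.load('b.npy',allow_pickle=True).item();S=cam('side');N=cam('wrist')
def tri(u,v):
    r1=ray(B,u);r2=ray(S,v);r1/=np.linalg.norm(r1);r2/=np.linalg.norm(r2)
    st=np.linalg.lstsq(np.c_[r1,-r2],S['c']-B['c'],rcond=None)[0];a=B['c']+st[0]*r1;b=S['c']+st[1]*r2;return ((a+b)/2).round(3),np.linalg.norm(a-b).round(3)
print('cab',tri((472,288),(213,155)),tri((472,288),(213,160)),'bottom',onz(B,(428,235),0),onz(B,(450,80),0),'top@.15',onz(B,(472,288),.1))
o=ctrl.get_obs();print(o['q'],o['tool_pos'])
for n,Pz in [('scene',0)]:
    T=cam('scene');cv2.imwrite('pics/s.png',T['im'])
E
```

```text
(415, 157) -0.06 [ 0.073 -0.06   0.091] ang 2.038 len 0.076
(415, 157) 0.06 [-0.108  0.06   0.693] ang 1.355 len 0.685
(410, 157) -0.06 [ 0.07  -0.06   0.089] ang 2.013 len 0.072
(410, 157) 0.06 [-0.103  0.06   0.697] ang 1.363 len 0.688
(360, 150) -0.06 [ 0.038 -0.06   0.016] ang -1.403 len 0.008
(360, 150) 0.06 [-0.055  0.06   0.806] ang 1.451 len 0.788
(405, 5) -0.06 [-0.053 -0.06   0.519] ang 1.386 len 0.503
(405, 5) 0.06 [0.081 0.06  0.055] ang 2.497 len 0.052
post [-0.0082  0.0419]
post [-0.0114  0.    ]
post [ 0.0034 -0.0397]
cab (array([0.768, 0.065, 0.125]), np.float64(0.01)) (array([0.775, 0.055, 0.11 ]), np.float64(0.013)) bottom [0.77410099 0.06526275 0.        ] [0.77770808 0.26450372 0.        ] top@.15 [0.78915984 0.04748405 0.1       ]
[ 1.48484982e-02  1.66628977e-02  1.71929806e+00 -1.63973072e-04
  1.40577626e+00 -6.35361363e-02] [0.59176348 0.08295041 0.19016662]
```

```bash
python3 -m jog '[[[0.03,0.03,0],[0,0,-0.04]],[[0.06,0.06,0],[0,0,-0.08]],[[0.09,0.09,0],[0,0,-0.132]],[[0.101,0.096,0],[0,0,-0.132]],[[0.101,0.096,0],[0,0,-0.132]]]'
python3 -m jog '[[[0,0,0],[0,0,0]],[[0,0,0],[0,0,0]],[[0,0,0],[0,0,0]]]'
python3 - <<'E'
from h import *
o=ctrl.get_obs();print(fr(o['tool_pos'],CC,CA),delta(dict(o=o),[.680,.192,.065],CA))
E
```

```text
t: 19.2
tool_pos: [0.6796, 0.193, 0.1896]
tool_rot: [-1.973, -2.444, 0.001]
contact_force: [-0.3, -0.8, -1.5]
opening: 0.0001
grip_force: 0.0
t: 19.5
tool_pos: [0.6788, 0.1912, 0.1906]
tool_rot: [1.976, 2.442, -0.0]
contact_force: [0.2, -0.4, 1.1]
opening: 0.0
grip_force: 0.0
[ 0.0986 -0.0004] ('tool shift', array([0.0006, 0.0013, 0.1256]), 'yaw now', np.float64(0.211), 'tool turn z', np.float64(-0.001))
```

```bash
python3 -m jog '[[[0,0.003,0.04],[0,0,0]],[[0,0.003,0.08],[0,0,0]],[[0,0.003,0.115],[0,0,0]],[[0,0.003,0.125],[0,0,0]],[[0,0.003,0.125],[0,0,0]]]'
python3 -m jog '[[[0,-0.01,0],[0,0,0]],[[0,-0.02,0],[0,0,0]],[[0,-0.03,0],[0,0,0]],[[0,-0.04,0],[0,0,0]],[[0,-0.048,0],[0,0,0]]]'
python3 -m jog '[[[0,-0.007,0],[0,0,0]],[[0,-0.014,0],[0,0,0]],[[0,-0.02,0],[0,0,0]],[[0,-0.03,0],[0,0,0]],[[0,-0.04,0],[0,0,0]]]'
python3 - <<'E'
from h import *
o=ctrl.get_obs();print(fr(o['tool_pos'],CC,CA),o['tool_pos'])
E
```

```text
t: 20.0
tool_pos: [0.6806, 0.1923, 0.0633]
tool_rot: [-1.973, -2.441, 0.005]
contact_force: [0.2, 0.5, 0.4]
opening: 0.0001
grip_force: 0.0
t: 20.5
tool_pos: [0.6349, 0.1829, 0.0665]
tool_rot: [1.973, 2.443, 0.002]
contact_force: [1.9, -0.0, 0.8]
opening: -0.0001
grip_force: 0.9
t: 21.0
tool_pos: [0.5955, 0.1744, 0.0652]
tool_rot: [-1.974, -2.444, 0.0]
contact_force: [1.4, 1.0, 1.1]
opening: -0.0001
grip_force: 0.6
[0.0135 0.0007] [0.59547391 0.17439214 0.06517152]
```

Now I'll continue over and down, pressing the front edge gently.

```bash
python3 -m jog '[[[0,-0.005,0.003],[0,0,0]],[[0,-0.01,0.007],[0,0,0]],[[0,-0.015,0.012],[0,0,0]],[[0,-0.019,0.018],[0,0,0]],[[0,-0.022,0.024],[0,0,0]]]'
python3 -m jog '[[[0,-0.005,0.002],[0,0,0]],[[0,-0.01,0.004],[0,0,0]],[[0,-0.015,0.006],[0,0,0]],[[0,-0.015,0.006],[0,0,0]],[[0,-0.015,0.006],[0,0,0]]]'
python3 -m jog '[[[0,0,0.002],[0,0,0]],[[0,0,0.002],[0,0,0]],[[0,0,0.002],[0,0,0]]]'
```

```text
t: 21.5
tool_pos: [0.5742, 0.1698, 0.0406]
tool_rot: [-1.974, -2.444, 0.001]
contact_force: [0.6, 0.1, 0.6]
opening: 0.0002
grip_force: 0.4
t: 22.0
tool_pos: [0.5599, 0.1667, 0.0353]
tool_rot: [-1.974, -2.444, -0.0]
contact_force: [-0.5, -0.3, 0.3]
opening: -0.0001
grip_force: 0.0
t: 22.3
tool_pos: [0.5606, 0.1668, 0.034]
tool_rot: [1.974, 2.443, 0.001]
contact_force: [-1.2, -0.0, 3.5]
opening: 0.0002
grip_force: 1.8
```

```bash
python3 -m jog '[[[0,-0.006,0.002],[0,0,0]],[[0,-0.006,0.003],[0,0,0]],[[0,-0.006,0.003],[0,0,0]],[[0,-0.006,0.003],[0,0,0]]]'
python3 -m jog '[[[0,0,-0.02],[0,0,0]],[[0,0,-0.06],[0,0,0]],[[-0.04,0,-0.11],[0,0,0]],[[-0.08,0,-0.16],[0,0,0]],[[-0.12,0,-0.17],[0,0,0]]]'
python3 -m jog '[[[0,0,0],[0,0,0]],[[0,0,0],[0,0,0]],[[0,0,0],[0,0,0]]]'
python3 - <<'E'
from h import *
C=cam('wrist');np.save('k.npy',C,allow_pickle=True);print(C['o']['tool_pos'])
M=np.array([[np.cos(CA),-np.sin(CA)],[np.sin(CA),np.cos(CA)]])
# shut-lid outline (z .034 top) vs. image edges; posts/pillars by white mask
def pc(x,y,z):return np.r_[CC+M@np.array([x,y]),z]
for z in (.024,.034,.04): print(z,proj(C,[pc(-.036,-.06,z),pc(-.036,.06,z),pc(.039,.06,z),pc(.039,-.06,z)]).round(0).tolist())
g=C['im'].astype(int);m=((g.min(2)>205)).astype(np.uint8)
for c in cv2.findContours(m,0,1)[0]:
    if cv2.contourArea(c)>50:
        (x,y),r=cv2.minEnclosingCircle(c);print(round(x),round(y),round(r),'post',fr(onz(C,(x,y),.028),CC,CA),'pillar',fr(onz(C,(x,y),.046),TC,TA))
# profile along lid/case front edge normal: case x from -70 to -20 mm at y=-20, and behind hinge
for y in (-.02,.02):
    pr=[];
    for x in np.arange(-.056,-.02,.002):
        u=proj(C,[pc(x,y,.034)])[0].round().astype(int);pr.append(int(g[u[1],u[0],2]) if 0<=u[1]<400 and 0<=u[0]<640 else -1)
    pb=[]
    for x in np.arange(.03,.09,.003):
        u=proj(C,[pc(x,y,.034)])[0].round().astype(int);pb.append(int(g[u[1],u[0],2]) if 0<=u[1]<400 and 0<=u[0]<640 else -1)
    print('front',pr,'back',pb)
E
```

```text
t: 22.7
tool_pos: [0.5574, 0.166, 0.0336]
tool_rot: [1.971, 2.44, 0.009]
contact_force: [1.7, -0.0, 10.1]
opening: -0.0001
grip_force: 5.1
t: 23.2
tool_pos: [0.5773, 0.0616, 0.196]
tool_rot: [1.969, 2.444, 0.005]
contact_force: [1.3, 0.1, 1.1]
opening: -0.0001
grip_force: 0.0
t: 23.5
tool_pos: [0.5752, 0.0623, 0.1907]
tool_rot: [-1.972, -2.442, 0.003]
contact_force: [0.0, 0.1, 0.2]
opening: 0.0001
grip_force: 0.0
[0.57522833 0.06228877 0.1906556 ]
0.024 [[314.0, 139.0], [314.0, 7.0], [395.0, 7.0], [387.0, 139.0]]
0.034 [[314.0, 140.0], [313.0, 3.0], [398.0, 4.0], [389.0, 140.0]]
0.04 [[314.0, 141.0], [313.0, 1.0], [400.0, 2.0], [390.0, 141.0]]
566 363 81 post [ 0.3016 -0.3532] pillar [ 0.3231 -0.088 ]
633 306 10 post [ 0.3646 -0.2628] pillar [0.3708 0.0042]
570 263 24 post [ 0.266  -0.2017] pillar [0.2712 0.0489]
568 172 21 post [ 0.2347 -0.0929] pillar [0.2285 0.1466]
531 163 17 post [ 0.1923 -0.083 ] pillar [0.1878 0.1505]
503 155 15 post [ 0.161  -0.0749] pillar [0.1575 0.1542]
621 190 79 post [ 0.301  -0.1128] pillar [0.2928 0.1362]
602 176 85 post [ 0.2732 -0.0962] pillar [0.2648 0.1483]
138 116 36 post [-0.2132 -0.0362] pillar [-0.1964  0.144 ]
92 214 152 post [-0.2842 -0.1406] pillar [-0.2496  0.0377]
551 32 19 post [0.186  0.0405] pillar [0.1666 0.265 ]
348 74 75 post [-0.0032  0.0026] pillar [-0.0053  0.2062]
631 46 47 post [0.2681 0.0308] pillar [0.2443 0.2661]
599 8 11 post [0.2282 0.0617] pillar [0.2033 0.29  ]
front [43, 45, 45, 48, 48, 49, 45, 45, 49, 127, 237, 226, 226, 226, 230, 231, 231, 230] back [221, 193, 195, 69, 49, 51, 48, 45, 46, 48, 45, 43, 43, 41, 44, 41, 43, 40, 40, 39]
front [46, 46, 47, 48, 48, 49, 52, 50, 52, 93, 210, 211, 210, 211, 211, 212, 213, 212] back [196, 192, 180, 57, 52, 49, 50, 46, 46, 47, 43, 43, 43, 40, 42, 39, 38, 39, 38, 40]
```

```bash
python3 -m jog '[[[-0.045,-0.01,0],[0,0,0]],[[-0.09,-0.02,-0.02],[0,0,0]],[[-0.12,-0.02,-0.03],[0,0,0]],[[-0.12,-0.02,-0.03],[0,0,0]],[[-0.12,-0.02,-0.03],[0,0,0]]]'
python3 - <<'E'
from h import *
C=cam('wrist');np.save('l.npy',C,allow_pickle=True);print(C['o']['tool_pos'])
M=np.array([[np.cos(TA),-np.sin(TA)],[np.sin(TA),np.cos(TA)]])
m=(C['im'].min(2)>190).astype(np.uint8)
for c in cv2.findContours(m,0,1)[0]:
    if cv2.contourArea(c)>40:
        (x,y),r=cv2.minEnclosingCircle(c);f=fr(onz(C,(x,y),.046),TC,TA)
        if abs(f[0])<.05 and abs(f[1])<.06: print('pillar top',round(x),round(y),round(r),f)
E
```

```text
t: 24.05
tool_pos: [0.5817, -0.0591, 0.2213]
tool_rot: [-1.972, -2.442, 0.001]
contact_force: [0.2, -0.9, 0.3]
opening: -0.0
grip_force: 0.0
[ 0.58168592 -0.05909078  0.22130606]
pillar top 336 192 6 [ 0.0002 -0.0348]
pillar top 342 164 7 [ 0.0019 -0.0022]
```

```bash
python3 - <<'E'
from h import *
C=np.load('l.npy',allow_pickle=True).item()
M=np.array([[np.cos(TA),-np.sin(TA)],[np.sin(TA),np.cos(TA)]])
m=(C['im'].min(2)>130).astype(np.uint8)
for c in cv2.findContours(m,0,1)[0]:
    if cv2.contourArea(c)>15:
        (x,y),r=cv2.minEnclosingCircle(c);f=fr(onz(C,(x,y),.046),TC,TA)
        if abs(f[0])<.05 and abs(f[1])<.06: print(round(x),round(y),round(r),f)
E
```

```text
336 188 10 [-0.0007 -0.0303]
341 161 9 [0.0004 0.0004]
348 129 7 [0.0025 0.0348]
```

Three pillar tops sit upright at tray y of about −34, −1 and +34 mm, and the lid is shut. I'll hand in the job.

```bash
python3 -c "
from station import job
print(job.finish_job())"
```

```text
the job is handed in; nothing more can be done
None
```

I handed the job in at about 24 s of robot time: the three white posts stand in the clear case with its lid pressed shut, and the three steel pillars stand in the black tray; the judge's verdict was not shown to me.

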